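# Shut the drying cabinet, then crack the stuck lid of the cement pot and hold it ajar

## Robot

A 7-joint arm with a two-finger parallel gripper is mounted at the origin on the work surface. World frame = base frame: x ahead of the robot, y to its left, z up, the work surface at z = 0. Lengths are in m, angles in rad, forces in N, time in s.
With the tool pointing down it reaches from about 0.425 to 0.825 m from the base axis. Payload 3.6 kg.
Tool frame: the origin (TCP) lies at the very end of the fingers, on their centre line; the grasp point (between the pads) lies 19 mm behind it; z points along the fingers, x is the direction in which the jaws open and shut, and the axes are right-handed (so a half turn about z gives the same grasp; the last joint's range is limited). The gripper opens to 85 mm and grips with 20 to 120 N. Pads are 22 mm wide; open, the fingers measure 114 mm over their backs; the gripper's body (76 mm by 85 mm) begins 54 mm behind the grasp point. The pads swing forward as they close: fully open they stand 13 mm farther back than shut.
Start: joints at [-1.373, 0.615, -0.013, 1.423, 0.008, 1.103, -0.04], TCP at [0.144, 0.634, 0.231] pointing down, gripper open.
Joint ranges: [-3.12, 3.12], [-0.3, 2.06], [-1.34, 1.32], [0.26, 2.42], [-1.36, 4.5], [0.01, 1.98], [-2.84, 2.84]. Speed limits (rad/s): [2.79, 2.79, 3.14, 3.14, 3.14, 3.14, 3.14].

## Interface

Orientations are given as a unit quaternion [x, y, z, w].
In Python, from rig import monitor, optics, bot, models gives the robot as it stands.
- The arm moves only by the tool play_rows, never from a script. Its argument "moves" is a list of rows, each a list of 2 entries, a list of its own where there are three numbers: the shift along the tool's x, y, z in units of 25 mm (1.0 is 25 mm), then the turn, a rotation vector about the tool's x, y, z in units of 6 degrees (1.0 is 6 degrees). A call has 1 to 5 rows; each row shifts and turns the commanded pose from where the row before left it, along the tool's axes as they then stand; what a row does not reach is not made up. A row lasts 1/12 s, in which the tool goes at most 41.7 mm and 7.16 degrees, less where a joint would pass 70% of its speed; a pose out of reach is approached as far as the arm can. A call is refused whole if a number of a shift passes 1 or a number of a turn 1, either way. A call with a gripper value outside its range is refused whole. "gripper" is the finger opening in mm, from 0 to 85.4, set as the call begins (left out, the last holds). The fingers move at their own pace and stop on an object; "grip_force" is the grip in N (left out, the last holds). Time passes only in rows, so rows that do not move let the fingers close. It gives the time, the measured TCP pose, the force and the opening at its end, in the units of the state.
- monitor.sense(): the state, without advancing time (a new reading comes with each control period).
- optics.get_image(name): name is "side" or "top"; returns a dict with "frame" (400x640x3 uint8, red, green, blue), "intrinsics" (3x3 intrinsics, pixels), "R" (3x3) and "t" (3): a world point X has camera coordinates R X + t. Camera axes: x right, y down, z forward; pixel columns grow to the right and rows downward; lengths in m; the calibration is good to about 2 mm. A picture is of the moment at which its call begins. There is no depth.
- bot.close_job(): hands the job in, once; it reports no verdict.
Trained networks look in the newest picture that a camera, given by its name, has taken for a name from the list of things; names that differ only in an ending like _2 or _b are one class to them, and where a whole thing is asked for, a point or a joint stands for the part that bears it (a point fixed in the world has none). Each returns a list of dicts, best first, with "score" (0 to 1); they miss things now and then, are a little off and sometimes report something else, mostly with a low value. They report only what shows in the picture. A call takes as long as a camera call.
- models.recognise(camera, query): "centre" ([column, row] in pixels, amid what is visible of it).
- models.cut_out(camera, query): "mask" (400x640 bool, what is visible of it) and "centre" ([column, row] in pixels, amid what is visible of it).
- models.pinpoint(camera, query): "centre" ([column, row] in pixels: a listed point, or the origin of a listed thing).
The state is a dict: "clock": time; "joint_pos": joint angles; "joint_velocities": joint speeds; "joint_torque": joint torques, N m; "eef_pos": TCP position; "tool_rot": TCP orientation; "force": force on the tool from outside, world axes, zero at the start; "ft_torque": the same for the moment, N m; "grip_width": finger opening in m.
Only numpy, scipy, OpenCV 4.12 (cv2) and the standard library are available. Lean on these libraries where they do the work, as an engineer would, in place of code of your own. Each camera call takes 0.05 s, during which the arm holds its last target.

## Task

First push the drying cabinet's drop-down door up until it is fully shut, so that the fumes stay off the soles inside. Then break the stuck hinged lid of the cement pot free by its handle, without letting it fly wide open, and finish while still holding it steadily ajar with the gripper, its front lip raised about 3 cm. Leave the other things on the bench where they are.

Things in the scene. Friction and masses are not known exactly. Their poses are not given: they have to be found in the camera images.
- cabinet: low grey metal drying cabinet, 220 mm wide, 190 deep, 190 high, fixed to the bench; a metal bottom-hinged door covers its front and leans out open. Origin: on the bench under the middle of its front; its -x axis points out of the front, z up
- door (a joint): angle of the cabinet's drop-down door in rad: 0 = upright and shut against its stop, 1.1 = as far down as it goes. A stiff friction hinge (about 0.45 N m): it stays where it is left; shutting it takes about 3 to 6 N at the top edge
- door_hinge (a point): middle of the door's hinge line, 18 mm above the bench; the hinge line runs along the cabinet's y axis
- door_edge (a point): middle of the door's upper edge, on the outer face of the pull rail there; 165 mm from the hinge along the door and 22 mm out from it along the outward normal. The door panel is 10 mm thick, 220 mm wide; the rail stands 12 mm proud of its outer face and is 14 mm high, over the full width
- pot: round steel cement pot, 148 mm across, 103 mm high, bolted to the bench by a 180 mm square, 8 mm thick foot; its lid is hinged at its far side (+x). Origin: on the bench under the pot's centre; -x points from the hinge towards the handle side
- lid (a joint): angle of the pot's lid in rad: 0 = shut, grows as the handle side rises, end stop 0.76. Its stuck seal resists opening: about 12 to 17 N straight up at the handle (lid's weight included) breaks it free, most within the first 3 mm of movement; past about 6 mm the seal's hold is gone and mainly the lid's own weight is left (0.44 to 0.69 kg lid, about 2 to 5 N at the handle). Let go, it falls shut
- lid_hinge (a point): middle of the lid's hinge axis, 104 mm above the bench, 85 mm behind the pot's centre; the axis runs along the pot's y axis
- lid_handle (a point): centre of the lid's handle: a round level steel bar 12 mm thick, 84 mm between the centres of its two end posts, parallel to the hinge axis, clear 34 mm above the lid. 140 mm in front of the hinge and 52 mm above it when shut; 156 mm above the bench
- lid_lip (a point): foremost point of the lid's edge, 161 mm from the hinge axis; 110 mm above the bench when shut
- jar_mid (a point): squat clear glass jar with a flat metal screw cap, 60 mm across, 75 high; its centre, 37.5 mm above its underside. Leave it where it is
- spool_mid (a point): wooden thread spool, 44 mm across, 45 high; its centre, 22.5 mm above its underside. Leave it where it is
- dressing_mid (a point): brown glass bottle with black cap, 56 mm across, 150 high, standing in the middle at the back; its centre, 75 mm above its underside. Leave it where it is
- sole_mid (a point): flat sandal sole blank, 235 x 84 x 12 mm; its centre, 6 mm above its underside. Leave it where it is
- tin_mid (a point): low round metal tin with a plain lid and no handle, 76 mm across, 46 high; its centre, 23 mm above its underside. Leave it where it is
- awl_grip (a point): awl with wooden handle, 140 mm long, lying in front of the pot; a point on its handle. Leave it where it is
- mallet_grip (a point): hammer, 250 mm long, lying at the side; a point on its handle. Leave it where it is

How it is judged:
By the outcome, as a careful person would: the job done as asked, in the order asked, and still so for the second after the job is handed in, while the arm keeps its last pose, push and grip.
It also fails if it takes over 48 s, if anything falls off the work surface, if the arm or the gripper's body presses on something with over 40 N, if the wrist force passes 120 N, or if a joint passes its speed limit or range.

## Working session

There is one attempt and no reset: what is moved stays moved. The work goes in short steps, Python scripts to look and compute and a tool call to move; the robot and the scene stay as the last step left them, time stands still between calls to the robot, and variables do not carry over. Pictures are saved under pics/ and viewed, and the job is handed in when it is done.

Besides the shell and the picture viewer there is one more tool, called after "Emit:" as a command line: name --argument value ..., lists and objects as JSON in quotes. play_rows: Moves the arm, as the interface text tells. Its arguments: {"type":"object","properties":{"moves":{"type":"array"},"gripper":{"type":"number"},"grip_force":{"type":"number"}},"required":["moves"]}

```bash
mkdir -p pics; ls
cat > h.py <<'E'
import numpy as np, cv2
from rig import monitor, optics, bot, models
def snap(tag):
    for n in ("side","top"):
        d=optics.get_image(n); cv2.imwrite(f"pics/{tag}_{n}.png", d["frame"][:,:,::-1]); 
        np.savez(f"cal_{n}.npz",K=d["intrinsics"],R=d["R"],t=d["t"])
def cal(n):
    d=np.load(f"cal_{n}.npz"); return d["K"],d["R"],d["t"]
def onz(n,px,z):
    K,R,t=cal(n); r=R.T@np.linalg.solve(K,[px[0],px[1],1.]); c=-R.T@t
    return c+r*(z-c[2])/r[2]
def tri(a,b):
    K1,R1,t1=cal("side");K2,R2,t2=cal("top")
    X=cv2.triangulatePoints(K1@np.c_[R1,t1],K2@np.c_[R2,t2],np.array(a,float).reshape(2,1),np.array(b,float).reshape(2,1))
    return (X[:3]/X[3]).ravel()
def proj(n,X):
    K,R,t=cal(n); p=K@(R@np.array(X)+t); return p[:2]/p[2]
E
python3 - <<'E'
from h import *
snap("a")
for q in ["cabinet","door_hinge","door_edge","pot","lid_hinge","lid_handle","lid_lip","jar_mid","spool_mid","dressing_mid","tin_mid","awl_grip","mallet_grip","sole_mid"]:
    r={}
    for n in ("side","top"):
        o=models.pinpoint(n,q); r[n]=o
        print(q,n,[(np.round(x["centre"],1).tolist(),round(x["score"],2)) for x in o[:2]])
    if r["side"] and r["top"]: print("   ",tri(r["side"][0]["centre"],r["top"][0]["centre"]).round(4))
print(monitor.sense())
E
```

```text
pics
cabinet side [([313.8, 172.4], 0.97)]
cabinet top [([241.8, 203.0], 0.76), ([392.5, 219.2], 0.32)]
    [ 0.6184  0.2667 -0.0111]
door_hinge side [([311.6, 167.8], 0.78), ([351.0, 390.4], 0.61)]
door_hinge top [([241.6, 204.2], 0.66), ([319.9, 223.7], 0.61)]
    [0.6099 0.2631 0.0149]
door_edge side [([281.7, 137.3], 0.83)]
door_edge top [([234.0, 223.7], 0.64)]
    [0.5176 0.2586 0.166 ]
pot side [([340.9, 285.6], 0.63)]
pot top [([385.5, 207.9], 0.93)]
    [ 0.6159 -0.2258 -0.0033]
lid_hinge side [([374.1, 261.7], 0.79)]
lid_hinge top [([393.0, 177.3], 0.74)]
    [ 0.7002 -0.2348  0.0997]
lid_handle side [([322.2, 254.3], 0.77)]
lid_handle top [([392.4, 217.3], 0.94), ([387.2, 207.9], 0.3)]
    [ 0.5612 -0.2249  0.1482]
lid_lip side [([316.8, 262.7], 0.61)]
lid_lip top [([390.7, 224.2], 0.59), ([387.8, 250.9], 0.17)]
    [ 0.5456 -0.2248  0.1155]
jar_mid side [([323.3, 252.8], 0.67), ([277.4, 225.8], 0.64)]
jar_mid top [([318.4, 252.7], 0.49)]
    [ 0.5361 -0.005  -0.1298]
spool_mid side [([305.1, 223.3], 0.76), ([373.0, 257.5], 0.31)]
spool_mid top [([318.8, 224.8], 0.42)]
   
[... 613 characters left out ...]
': 1.5, 'joint_pos': array([-1.37351986,  0.61491466, -0.01263193,  1.42342275,  0.00810916,
        1.10341438, -0.04040655]), 'joint_velocities': array([ 0.00121363,  0.00302576, -0.00084913, -0.00052718,  0.00118746,
       -0.00163784, -0.00047497]), 'joint_torque': array([ 1.00396953e-04, -4.69107735e+01,  2.58983178e-01, -1.71333593e+01,
        1.00274340e-02,  1.84674151e-03,  5.75997170e-07]), 'eef_pos': array([0.14419702, 0.63375822, 0.23128004]), 'tool_rot': array([ 7.81616604e-01,  6.23759152e-01, -5.65932869e-05,  1.72500329e-05]), 'force': array([0.96296985, 0.25720823, 0.48839428]), 'ft_torque': array([ 0.0249308 ,  0.0437976 , -0.00542636]), 'grip_width': 0.08550297482232169}
```

View pictures.

View pics/a_side.png

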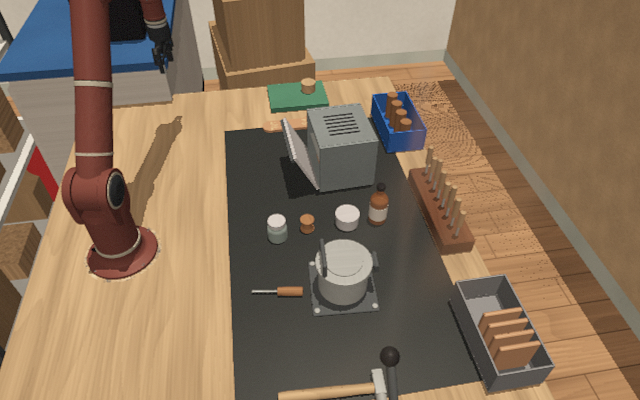

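View pics/a_top.png

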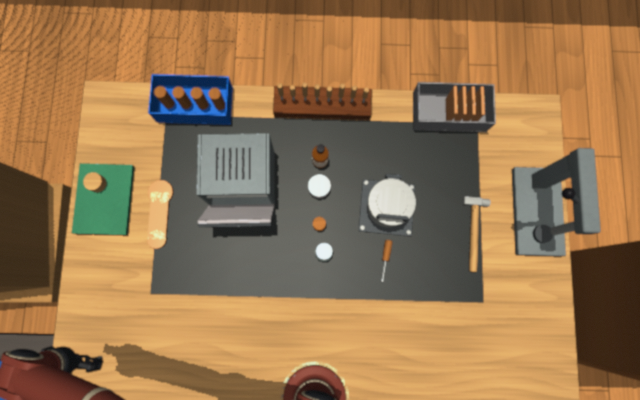

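Run:
```python
from h import *
for n in ("side","top"):
    K,R,t=cal(n); print(n,(-R.T@t).round(3),R[2].round(3),K.round(0).tolist())
from scipy.spatial.transform import Rotation as Ro
print(Ro.from_quat([7.81616604e-01,  6.23759152e-01, -5.65932869e-05,  1.72500329e-05]).as_matrix().round(3))
# crop upscales
im=cv2.imread("pics/a_side.png"); cv2.imwrite("pics/a_side_c.png",cv2.resize(im[90:330,230:430],None,fx=2.5,fy=2.5,interpolation=cv2.INTER_CUBIC))
im=cv2.imread("pics/a_top.png"); cv2.imwrite("pics/a_top_c.png",cv2.resize(im[140:290,190:460],None,fx=2.9,fy=2.9,interpolation=cv2.INTER_CUBIC))
```

```text
side [ 0.428 -0.976  1.117] [ 0.126  0.701 -0.702] [[474.0, 0.0, 324.0], [0.0, 474.0, 194.0], [0.0, 0.0, 1.0]]
top [0.335 0.012 1.61 ] [ 0.175 -0.007 -0.985] [[479.0, 0.0, 319.0], [0.0, 479.0, 205.0], [0.0, 0.0, 1.0]]
[[ 0.222  0.975 -0.   ]
 [ 0.975 -0.222 -0.   ]
 [-0.    -0.    -1.   ]]
```

View pics/a_side_c.png

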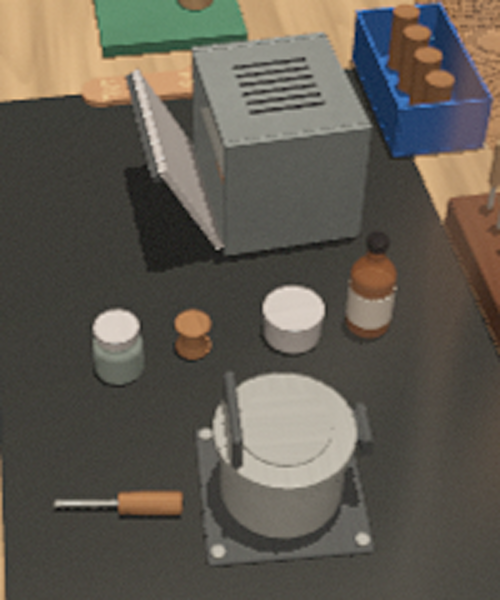

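View pics/a_top_c.png

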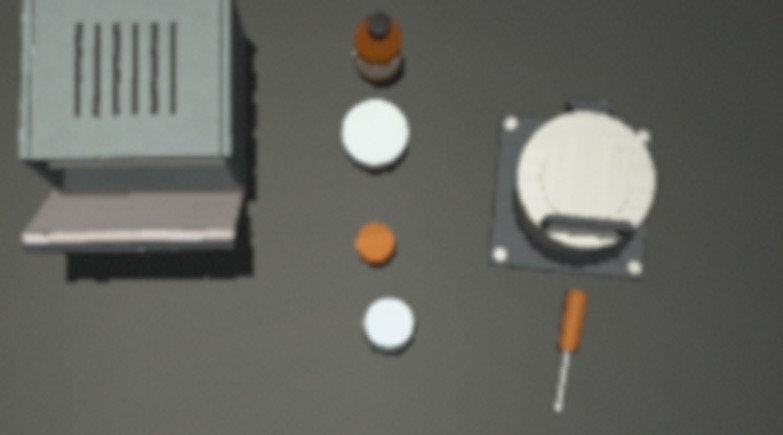

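Run:
```python
from h import *
c=lambda u,v:(190+u/2.9-.3,140+v/2.9-.3)
s=lambda u,v:(230+u/2.5-.3,90+v/2.5-.3)
print("roof front L,R", onz("top",c(22,157),.19), onz("top",c(232,158),.19))
print("side roof front corners", onz("side",s(196,47),.19), onz("side",s(226,140),.19), "back", onz("side",s(365,122),.19))
P=[onz("top",c(*p),.012) for p in [(512,123),(644,135),(500,255),(634,267)]]
S=[onz("side",s(*p),.012) for p in [(206,434),(218,551),(363,539)]]
print(np.round(P,4)); print(np.round(S,4))
print("potc",np.mean(P,0), (S[0]+S[2])/2)
print("handle ends", onz("top",c(548,222),.156), onz("top",c(628,229),.156))
print("side handle ends", onz("side",s(230,378),.162), onz("side",s(237,460),.156))
e=[onz("top",c(23,240),.165),onz("top",c(236,244),.165)];print("door edge",e)
# cab model
for th in (.35,.4,.45,.5):
  h=np.array([.615,.265,.018]); X=h+np.array([-(.165*np.sin(th)+.022*np.cos(th)),0,.165*np.cos(th)-.022*np.sin(th)])
  for dy in (-.11,.11):
    Y=X+[0,dy,0]; print(th,dy,X.round(3),(2.9*(proj("top",Y)-[190,140])).round(0),(2.5*(proj("side",Y)-[230,90])).round(0))
```

```text
roof front L,R [0.61144358 0.37067758 0.19      ] [0.61644042 0.15271615 0.19      ]
side roof front corners [0.612052  0.3693794 0.19     ] [0.61923259 0.16377654 0.19      ] back [0.79896575 0.17101198 0.19      ]
[[ 0.703  -0.1576  0.012 ]
 [ 0.6929 -0.3134  0.012 ]
 [ 0.5458 -0.1449  0.012 ]
 [ 0.536  -0.3005  0.012 ]]
[[ 0.5441 -0.1471  0.012 ]
 [ 0.5331 -0.3019  0.012 ]
 [ 0.689  -0.3133  0.012 ]]
potc [ 0.61939104 -0.22911253  0.012     ] [ 0.61653889 -0.23018018  0.012     ]
handle ends [ 0.56336155 -0.18136161  0.156     ] [ 0.55816984 -0.26625848  0.156     ]
side handle ends [ 0.56411472 -0.19201966  0.162     ] [ 0.55427467 -0.29162924  0.156     ]
door edge [array([0.52789977, 0.36976236, 0.165     ]), array([0.52970663, 0.14700701, 0.165     ])]
0.35 -0.11 [0.538 0.265 0.165] [228. 235.] [162. 166.]
0.35 0.11 [0.538 0.265 0.165] [ 18. 230.] [141.  64.]
0.4 -0.11 [0.53  0.265 0.161] [228. 243.] [156. 169.]
0.4 0.11 [0.53  0.265 0.161] [ 18. 237.] [136.  67.]
0.45 -0.11 [0.523 0.265 0.157] [228. 250.] [151. 172.]
0.45 0.11 [0.523 0.265 0.157] [ 19. 244.] [131.  70.]
0.5 -0.11 [0.517 0.265 0.152] [228. 257.] [145. 176.]
0.5 0.11 [0.517 0.265 0.152] [ 19. 251.] [127.  73.]
```

Emit:
play_rows --moves '[[[-0.67,0.98,0],[0,0,0]],[[-0.67,0.98,0],[0,0,0]],[[-0.67,0.98,0],[0,0,0]],[[-0.67,0.98,0],[0,0,0]],[[-0.67,0.98,0],[0,0,0]]]' --gripper 0

```text
clock: 1.92
eef_pos: [0.2459, 0.5239, 0.2314]
tool_rot: [0.782, 0.624, 0.0, -0.0]
force: [0.9, -0.1, 0.2]
grip_width: 0.0257
```

Emit:
play_rows --moves '[[[-0.67,0.98,0],[0,0,0]],[[-0.67,0.98,0],[0,0,0]],[[-0.67,0.98,0],[0,0,0]],[[-0.67,0.98,0],[0,0,0]],[[-0.67,0.98,0],[0,0,0]]]'

```text
clock: 2.33
eef_pos: [0.3469, 0.415, 0.2316]
tool_rot: [0.782, 0.624, 0.0, -0.0]
force: [0.3, 0.4, 0.7]
grip_width: 0.0
```

Emit:
play_rows --moves '[[[-0.67,0.98,0.3],[0,0,-0.46]],[[-0.67,0.98,0.3],[0,0,-0.46]],[[-0.67,0.98,0.6],[0,0,-0.46]],[[-0.67,0.9,0.7],[0,0,-0.46]],[[-0.67,0.7,0.7],[0,0,-0.46]]]'

```text
clock: 2.75
eef_pos: [0.4498, 0.3167, 0.1662]
tool_rot: [0.701, 0.713, 0.001, 0.001]
force: [0.6, -1.1, -0.1]
grip_width: 0.0003
```

Run:
```python
from h import *
from scipy.spatial.transform import Rotation as Ro
s=monitor.sense();print(s["eef_pos"],Ro.from_quat(s["tool_rot"]).as_matrix().round(3),s["force"].round(1))
```

```text
[0.44979559 0.31667623 0.16622873] [[-0.018  1.     0.002]
 [ 1.     0.018  0.001]
 [ 0.001  0.002 -1.   ]] [ 0.6 -1.1 -0.1]
```

Emit:
play_rows --moves '[[[-0.7,0.6,0.35],[0,0,0]],[[-0.7,0.6,0.35],[0,0,0]],[[-0.7,0.6,0.35],[0,0,0]],[[0,0,0],[0,0,0]]]'

```text
clock: 3.08
eef_pos: [0.4968, 0.2598, 0.1384]
tool_rot: [0.704, 0.71, -0.002, 0.002]
force: [0.3, -1.2, 0.2]
grip_width: 0.0001
```

Emit:
play_rows --moves '[[[0,0.4,0],[0,0,0]],[[0,0.4,0],[0,0,0]],[[0,0.4,0],[0,0,0]]]'

```text
clock: 3.33
eef_pos: [0.5195, 0.2675, 0.1401]
tool_rot: [0.701, 0.714, -0.003, -0.003]
force: [-7.2, 0.1, 6.0]
grip_width: -0.0001
```

Emit:
play_rows --moves '[[[0,0.4,0],[0,0,0]],[[0,0.4,0],[0,0,0]],[[0,0.4,0],[0,0,0]],[[0,0.3,0],[0,0,0]]]'

```text
clock: 3.67
eef_pos: [0.5594, 0.269, 0.1404]
tool_rot: [0.7, 0.714, -0.001, -0.001]
force: [-4.3, -0.5, 2.0]
grip_width: -0.0
```

Emit:
play_rows --moves '[[[0,0.3,0],[0,0,0]],[[0,0.2,0],[0,0,0]],[[0,0.2,0],[0,0,0]]]'

```text
clock: 3.92
eef_pos: [0.5794, 0.2701, 0.1439]
tool_rot: [0.701, 0.714, 0.003, 0.0]
force: [-6.6, -1.0, 16.5]
grip_width: 0.0001
```

Emit:
play_rows --moves '[[[0,0.15,0],[0,0,0]],[[0,0.1,0],[0,0,0]]]'

```text
clock: 4.08
eef_pos: [0.5803, 0.2701, 0.144]
tool_rot: [0.7, 0.714, -0.002, -0.003]
force: [-19.3, -2.3, 24.6]
grip_width: 0.0
```

Emit:
play_rows --moves '[[[0,0,-0.15],[0,0,0]],[[0,0,0],[0,0,0]]]'

```text
clock: 4.25
eef_pos: [0.5802, 0.2698, 0.1444]
tool_rot: [0.7, 0.714, -0.003, -0.003]
force: [-10.1, -0.8, 7.6]
grip_width: -0.0004
```

Run:
```python
from h import *
snap("b")
s=monitor.sense();print(s["eef_pos"],s["force"].round(1))
im=cv2.imread("pics/b_side.png"); cv2.imwrite("pics/b_side_c.png",cv2.resize(im[50:250,200:420],None,fx=3,fy=3,interpolation=cv2.INTER_CUBIC))
```

```text
[0.58018786 0.26983343 0.14441391] [-10.3  -0.3   8.1]
```

View pics/b_side_c.png

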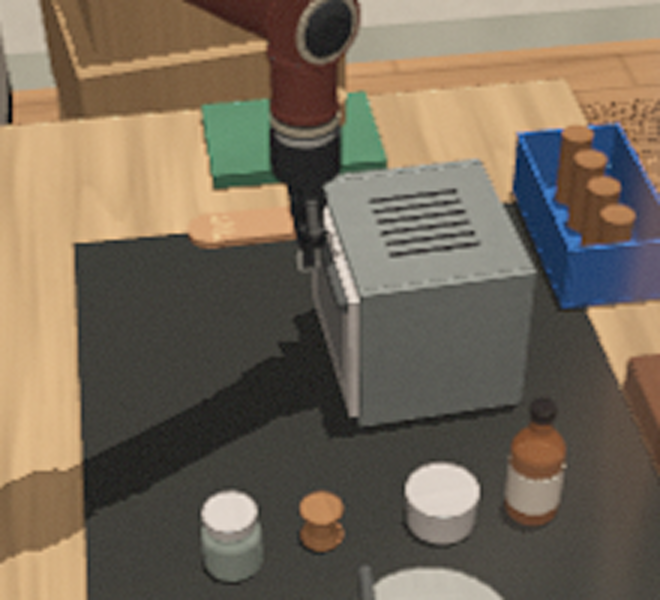

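Emit:
play_rows --moves '[[[0,-0.1,-0.3],[0,0,0]],[[0,0.2,-0.1],[0,0,0]],[[0,0.2,0],[0,0,0]]]'

```text
clock: 4.6
eef_pos: [0.5801, 0.2685, 0.1524]
tool_rot: [0.7, 0.714, -0.011, -0.008]
force: [-29.4, -3.4, 15.8]
grip_width: -0.0002
```

Emit:
play_rows --moves '[[[0,0.1,0],[0,0,0]],[[0,0,0],[0,0,0]]]'

```text
clock: 4.77
eef_pos: [0.58, 0.2684, 0.1525]
tool_rot: [0.699, 0.714, -0.014, -0.009]
force: [-27.3, -4.7, 13.3]
grip_width: -0.0002
```

Emit:
play_rows --moves '[[[0,-0.5,0],[0,0,0]],[[0,-0.8,0],[0,0,0]],[[0,-1,0],[0,0,0]],[[0,-1,-1],[0,0,0]],[[0,0,-1],[0,0,0]]]'

```text
clock: 5.18
eef_pos: [0.5066, 0.2668, 0.203]
tool_rot: [0.7, 0.714, -0.004, -0.002]
force: [-0.1, 1.3, 0.1]
grip_width: -0.0001
```

Run:
```python
from h import *
from scipy.spatial.transform import Rotation as Ro
snap("c")
s=monitor.sense();print(s["eef_pos"],s["force"].round(1)); print(Ro.from_quat(s["tool_rot"]).as_matrix().round(3))
for q in ["door_edge","lid_handle","lid_hinge"]:
  try:
    a=models.pinpoint("side",q)[0]["centre"];b=models.pinpoint("top",q)[0]["centre"];print(q,a,b,tri(a,b).round(4))
  except Exception as e: print(q,e)
im=cv2.imread("pics/c_side.png"); A=cv2.resize(im[80:200,260:400],None,fx=2.8,fy=2.8,interpolation=cv2.INTER_CUBIC)
im=cv2.imread("pics/c_top.png"); B=cv2.resize(im[125:245,180:320],None,fx=2.8,fy=2.8,interpolation=cv2.INTER_CUBIC)
cv2.imwrite("pics/c_c.png",np.hstack([A,B]))
```

```text
[0.51493098 0.26850341 0.20876522] [-0.6  0.8  0.2]
[[-0.018  1.     0.01 ]
 [ 1.     0.018  0.005]
 [ 0.005  0.011 -1.   ]]
door_edge [303.0, 130.4] [237.6, 202.7] [0.5822 0.2472 0.1931]
lid_handle [325.1, 251.5] [389.8, 217.8] [ 0.5649 -0.2171  0.1473]
lid_hinge [373.9, 260.7] [392.3, 176.1] [ 0.702  -0.2322  0.1011]
```

View pics/c_c.png

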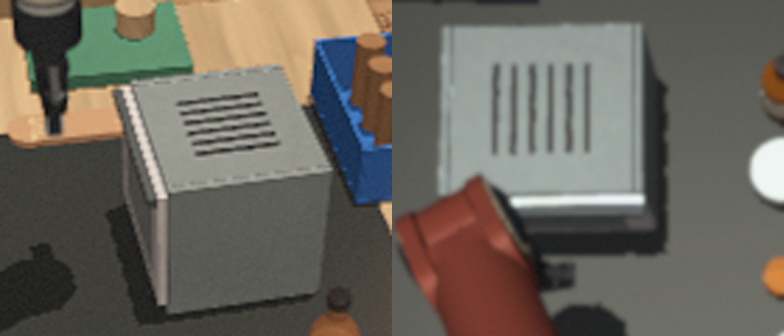

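```bash
cat > plan.py <<'E'
from h import *
from scipy.spatial.transform import Rotation as Ro
import json
def down(az): # tool x azimuth, pointing down
    x=np.array([np.cos(az),np.sin(az),0]);z=np.array([0,0,-1.]);return np.c_[x,np.cross(z,x),z]
def plan(p0,R0,p1,R1,n):
    """n rows; returns rows"""
    rv=(Ro.from_matrix(R0.T@R1)).as_rotvec(); rows=[];R=R0.copy();p=np.array(p0,float)
    for i in range(n):
        d=R.T@((p1-p)/(n-i))/.025; r=Ro.from_matrix(R.T@R1).as_rotvec()/(n-i)/np.radians(6)
        d=d.round(2);r=r.round(2); rows.append([d.tolist(),r.tolist()])
        p=p+R@d*.025;R=R@Ro.from_rotvec(r*np.radians(6)).as_matrix()
    for i in range(0,n,5): print(json.dumps(rows[i:i+5]))
    print("end",p.round(4))
E
python3 - <<'E'
from plan import *
s=monitor.sense();print(s["clock"],s["joint_pos"].round(2),s["eef_pos"])
R0=Ro.from_quat(s["tool_rot"]).as_matrix()
yaw=-.081
for az in (yaw,yaw+np.pi):
    plan(s["eef_pos"],R0,np.array([.562,-.225,.22]),down(az),21)
E
```

```text
5.5833 [-0.48  0.53 -0.05  1.68  0.03  0.94  1.04] [0.51227728 0.26608579 0.20263751]
[[[-0.94, 0.08, -0.03], [-0.0, 0.0, 0.76]], [[-0.93, 0.15, -0.03], [-0.0, 0.0, 0.76]], [[-0.91, 0.23, -0.03], [0.0, 0.0, 0.76]], [[-0.89, 0.3, -0.03], [0.0, 0.0, 0.76]], [[-0.86, 0.37, -0.03], [0.0, 0.0, 0.76]]]
[[[-0.83, 0.44, -0.03], [0.0, 0.0, 0.76]], [[-0.8, 0.5, -0.03], [0.0, 0.0, 0.76]], [[-0.75, 0.56, -0.03], [0.0, 0.0, 0.76]], [[-0.71, 0.62, -0.03], [0.0, 0.0, 0.76]], [[-0.65, 0.67, -0.03], [0.0, 0.0, 0.76]]]
[[[-0.6, 0.73, -0.03], [0.0, 0.0, 0.76]], [[-0.54, 0.77, -0.03], [0.0, 0.0, 0.76]], [[-0.48, 0.81, -0.03], [0.0, 0.0, 0.76]], [[-0.41, 0.85, -0.04], [0.0, 0.0, 0.76]], [[-0.34, 0.88, -0.03], [0.0, 0.0, 0.76]]]
[[[-0.27, 0.9, -0.04], [0.0, 0.0, 0.75]], [[-0.2, 0.92, -0.03], [0.0, 0.0, 0.76]], [[-0.13, 0.93, -0.04], [0.0, 0.0, 0.75]], [[-0.05, 0.94, -0.03], [0.0, 0.0, 0.76]], [[0.02, 0.94, -0.04], [0.01, 0.01, 0.75]]]
[[[0.09, 0.93, -0.03], [0.0, 0.0, 0.76]]]
end [ 0.5619 -0.225   0.2199]
[[[-0.94, 0.08, -0.03], [-0.0, -0.0, -0.67]], [[-0.94, 0.01, -0.03], [-0.0, -0.0, -0.67]], [[-0.94, -
[... 196 characters left out ...]
], [-0.0, -0.0, -0.67]], [[-0.86, -0.37, -0.03], [-0.0, -0.0, -0.67]], [[-0.84, -0.43, -0.03], [-0.0, -0.0, -0.67]], [[-0.8, -0.49, -0.03], [-0.0, -0.0, -0.67]]]
[[[-0.77, -0.54, -0.03], [-0.0, -0.0, -0.67]], [[-0.73, -0.6, -0.03], [-0.0, -0.0, -0.67]], [[-0.68, -0.65, -0.03], [-0.0, -0.0, -0.67]], [[-0.64, -0.69, -0.04], [-0.0, -0.0, -0.67]], [[-0.58, -0.73, -0.03], [-0.0, -0.0, -0.67]]]
[[[-0.53, -0.77, -0.04], [-0.0, -0.0, -0.67]], [[-0.48, -0.81, -0.03], [-0.0, -0.0, -0.67]], [[-0.42, -0.84, -0.04], [-0.0, -0.0, -0.67]], [[-0.36, -0.87, -0.03], [-0.0, -0.0, -0.67]], [[-0.3, -0.89, -0.04], [-0.01, -0.01, -0.67]]]
[[[-0.23, -0.92, -0.03], [-0.0, -0.0, -0.67]]]
end [ 0.562  -0.2251  0.2199]
```

Emit:
play_rows --moves '[[[-0.94,0.08,-0.03],[0,0,0.76]],[[-0.93,0.15,-0.03],[0,0,0.76]],[[-0.91,0.23,-0.03],[0,0,0.76]],[[-0.89,0.3,-0.03],[0,0,0.76]],[[-0.86,0.37,-0.03],[0,0,0.76]]]' --gripper 60

```text
clock: 6.0
eef_pos: [0.5242, 0.1483, 0.2066]
tool_rot: [0.829, 0.559, -0.001, -0.0]
force: [0.3, 0.7, 0.4]
grip_width: 0.0595
```

Emit:
play_rows --moves '[[[-0.83,0.44,-0.03],[0,0,0.76]],[[-0.8,0.5,-0.03],[0,0,0.76]],[[-0.75,0.56,-0.03],[0,0,0.76]],[[-0.71,0.62,-0.03],[0,0,0.76]],[[-0.65,0.67,-0.03],[0,0,0.76]]]'

```text
clock: 6.42
eef_pos: [0.536, 0.0316, 0.2105]
tool_rot: [0.923, 0.384, -0.001, -0.0]
force: [0.2, 0.3, 0.2]
grip_width: 0.06
```

Emit:
play_rows --moves '[[[-0.6,0.73,-0.03],[0,0,0.76]],[[-0.54,0.77,-0.03],[0,0,0.76]],[[-0.48,0.81,-0.03],[0,0,0.76]],[[-0.41,0.85,-0.04],[0,0,0.76]],[[-0.34,0.88,-0.03],[0,0,0.76]]]'

```text
clock: 6.83
eef_pos: [0.548, -0.0855, 0.2145]
tool_rot: [0.981, 0.194, -0.001, -0.0]
force: [0.4, -0.4, -0.1]
grip_width: 0.0604
```

Run:
```python
from plan import *
s=monitor.sense();print(s["clock"],s["joint_pos"].round(2),s["eef_pos"])
R0=Ro.from_quat(s["tool_rot"]).as_matrix();print(R0.round(3))
plan(s["eef_pos"],R0,np.array([.562,-.225,.22]),down(-.081),6)
```

```text
6.8333 [-0.08  0.5   0.3   1.73 -0.17  0.94  0.68] [ 0.54802438 -0.08554172  0.21446711]
[[ 0.925  0.38  -0.001]
 [ 0.38  -0.925 -0.   ]
 [-0.001 -0.    -1.   ]]
[[[-0.27, 0.9, -0.04], [0.0, 0.0, 0.75]], [[-0.2, 0.91, -0.04], [0.0, 0.0, 0.75]], [[-0.12, 0.93, -0.04], [0.0, 0.0, 0.75]], [[-0.05, 0.93, -0.03], [0.0, 0.0, 0.75]], [[0.02, 0.93, -0.04], [0.0, 0.01, 0.75]]]
[[[0.1, 0.93, -0.03], [0.0, 0.0, 0.75]]]
end [ 0.562 -0.225  0.22 ]
```

Emit:
play_rows --moves '[[[-0.27,0.9,-0.04],[0,0,0.75]],[[-0.2,0.91,-0.04],[0,0,0.75]],[[-0.12,0.93,-0.04],[0,0,0.75]],[[-0.05,0.93,-0.03],[0,0,0.75]],[[0.02,0.93,-0.04],[0,0,0.75]]]'

```text
clock: 7.25
eef_pos: [0.56, -0.2016, 0.219]
tool_rot: [1.0, -0.001, -0.001, -0.0]
force: [0.4, -0.1, 0.6]
grip_width: 0.0597
```

Emit:
play_rows --moves '[[[0.1,0.93,-0.03],[0,0,0.75]],[[0,0,0.5],[0,0,0]],[[0,0,0],[0,0,0]]]'

```text
clock: 7.5
eef_pos: [0.561, -0.2252, 0.2055]
tool_rot: [0.999, -0.04, -0.003, -0.0]
force: [-0.5, 0.5, -0.5]
grip_width: 0.06
```

Run:
```python
from plan import *
snap("d")
s=monitor.sense();print(s["clock"],s["joint_pos"].round(2),s["eef_pos"])
R0=Ro.from_quat(s["tool_rot"]).as_matrix();print(R0.round(3))
im=cv2.imread("pics/d_side.png"); A=cv2.resize(im[200:320,260:400],None,fx=2.8,fy=2.8,interpolation=cv2.INTER_CUBIC)
im=cv2.imread("pics/d_top.png"); B=cv2.resize(im[140:260,320:460],None,fx=2.8,fy=2.8,interpolation=cv2.INTER_CUBIC)
cv2.imwrite("pics/d_c.png",np.hstack([A,B]))
```

```text
7.6 [ 0.09  0.6   0.42  1.6  -0.28  1.01  0.52] [ 0.56240188 -0.22263747  0.2069929 ]
[[ 0.997 -0.076 -0.003]
 [-0.076 -0.997  0.002]
 [-0.003 -0.001 -1.   ]]
```

View pics/d_c.png

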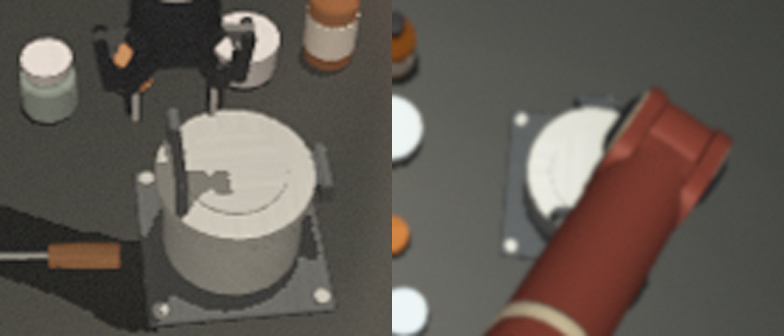

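Emit:
play_rows --moves '[[[0,0,0.8],[0,0,0]],[[0,0,0.8],[0,0,0]],[[0,0,0.7],[0,0,0]],[[0,0,0.4],[0,0,0]],[[0,0,0.1],[0,0,0]]]' --gripper 50

```text
clock: 8.02
eef_pos: [0.5621, -0.2218, 0.1365]
tool_rot: [0.999, -0.038, -0.002, -0.001]
force: [1.2, 0.1, 0.3]
grip_width: 0.0497
```

Emit:
play_rows --moves '[[[0,0,0],[0,0,0]],[[0,0,0],[0,0,0]],[[0,0,0],[0,0,0]],[[0,0,0],[0,0,0]]]' --gripper 20 --grip_force 70

```text
clock: 8.35
eef_pos: [0.5634, -0.224, 0.1395]
tool_rot: [0.999, -0.039, 0.001, 0.0]
force: [0.1, -0.4, -0.7]
grip_width: 0.0203
```

Run:
```python
from plan import *
snap("e")
s=monitor.sense();print(s["clock"],s["eef_pos"],s["force"],s["grip_width"])
R0=Ro.from_quat(s["tool_rot"]).as_matrix();print(R0.round(3))
im=cv2.imread("pics/e_side.png"); A=cv2.resize(im[200:320,260:400],None,fx=4,fy=4,interpolation=cv2.INTER_CUBIC)
cv2.imwrite("pics/e_c.png",A)
```

```text
8.45 [ 0.56313323 -0.22384175  0.13915509] [-0.12507581  0.65523003 -0.03604133] 0.020067456227288068
[[ 0.997 -0.077  0.001]
 [-0.077 -0.997 -0.001]
 [ 0.001  0.    -1.   ]]
```

View pics/e_c.png

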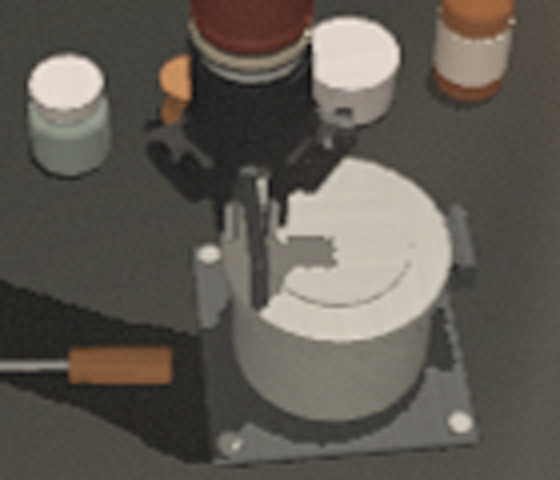

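Emit:
play_rows --moves '[[[0,0,0.1],[0,0,0]],[[0,0,0],[0,0,0]],[[0,0,0],[0,0,0]],[[0,0,0],[0,0,0]]]' --gripper 0 --grip_force 70

```text
clock: 8.78
eef_pos: [0.5651, -0.2242, 0.1381]
tool_rot: [0.999, -0.038, 0.003, 0.001]
force: [1.6, 0.2, 7.0]
grip_width: 0.0096
```

Run:
```python
from plan import *
s=monitor.sense();print(s["clock"],s["eef_pos"],s["force"],s["grip_width"])
R0=Ro.from_quat(s["tool_rot"]).as_matrix()
# lid rotates about pot y axis through hinge; axis dir
yaw=-.079; y=np.array([-np.sin(yaw),np.cos(yaw),0]); x=np.array([np.cos(yaw),np.sin(yaw),0])
g=s["eef_pos"]-R0[:,2]*.019; print("grasp",g)
hinge=g+x*.140-np.array([0,0,.052])
def pose(th):
    Q=Ro.from_rotvec(y*th).as_matrix()
    if (Q@np.array([-1,0,0]))[2]<0: Q=Q.T
    return hinge+Q@(s["eef_pos"]-hinge),Q@R0
p0,Rc=s["eef_pos"],R0
for a,b,n in [(0,.021,5),(.021,.043,5),(.043,.1,5),(.1,.145,5),(.145,.19,5)]:
    print(a,b,pose(b)[0].round(4)); plan(*pose(a),*pose(b),n)
```

```text
8.7833 [ 0.56512967 -0.22415677  0.1381281 ] [1.60409356 0.1925674  7.04330298] 0.009550870798793569
grasp [ 0.56501402 -0.22412363  0.15712771]
0 0.021 [ 0.5659 -0.2242  0.1411]
[[[0.01, 0.0, -0.02], [0.0, -0.04, -0.0]], [[0.0, 0.0, -0.02], [0.0, -0.04, -0.0]], [[0.01, 0.0, -0.03], [0.0, -0.04, -0.0]], [[0.0, 0.0, -0.02], [0.0, -0.04, -0.0]], [[0.01, 0.0, -0.03], [0.0, -0.04, -0.0]]]
end [ 0.5659 -0.2242  0.1411]
0.021 0.043 [ 0.5667 -0.2243  0.1441]
[[[0.01, 0.0, -0.02], [0.0, -0.04, -0.0]], [[0.01, 0.0, -0.03], [0.0, -0.04, -0.0]], [[0.0, 0.0, -0.02], [0.0, -0.04, -0.0]], [[0.01, 0.0, -0.03], [0.0, -0.05, -0.0]], [[0.0, 0.0, -0.02], [0.0, -0.04, -0.0]]]
end [ 0.5667 -0.2243  0.144 ]
0.043 0.1 [ 0.5691 -0.2245  0.1519]
[[[0.02, 0.0, -0.06], [0.0, -0.11, -0.0]], [[0.02, 0.0, -0.06], [0.0, -0.11, -0.0]], [[0.01, 0.0, -0.07], [0.0, -0.11, -0.0]], [[0.01, 0.0, -0.06], [0.0, -0.11, -0.0]], [[0.02, 0.0, -0.07], [0.0, -0.1, -0.0]]]
end [ 0.5691 -0.2245  0.152 ]
0.1 0.145 [ 0.5713 -0.2246  0.158 ]
[[[0.01, 0.0, -0.05], [0.0, -0.09, -0.0]], [[0.01, 0.0, -0.05], [0.0, -0.08, -0.0]], [[0.01, 0.0, -0.05], [0.0, -0.09, -0.0]], [[0.02, 0.0, -0.05], [0.0, -0.08, -0.0]], [[0.01, 0.0, -0.05], [0.0, -0.09, -0.0]]]
end [ 0.5713 -0.2246  0.158 ]
0.145 0.19 [ 0.5739 -0.2248  0.164 ]
[[[0.01, 0.0, -0.05], [0.0, -0.09, -0.0]], [[0.01, 0.0, -0.05], [0.0, -0.08, -0.0]], [[0.01, 0.0, -0.05], [0.0, -0.09, -0.0]], [[0.02, 0.0, -0.05], [0.0, -0.08, -0.0]], [[0.01, 0.0, -0.05], [0.0, -0.09, -0.0]]]
end [ 0.5738 -0.2248  0.1639]
```

Emit:
play_rows --moves '[[[0,0,-0.06],[0,0,0]],[[0,0,-0.06],[0,0,0]],[[0,0,-0.05],[0,0,0]],[[0,0,-0.03],[0,0,0]]]'

```text
clock: 9.12
eef_pos: [0.5657, -0.2242, 0.1399]
tool_rot: [0.999, -0.038, 0.003, 0.001]
force: [8.3, -2.8, -11.4]
grip_width: 0.0096
```

Emit:
play_rows --moves '[[[0.02,0,-0.03],[0,-0.04,0]],[[0.02,0,-0.02],[0,-0.04,0]],[[0.01,0,0],[0,-0.04,0]]]'

```text
clock: 9.37
eef_pos: [0.5656, -0.2242, 0.1403]
tool_rot: [0.999, -0.038, -0.005, 0.001]
force: [5.0, -2.2, -8.8]
grip_width: 0.0097
```

Emit:
play_rows --moves '[[[0.02,0,-0.04],[0,-0.04,0]],[[0.01,0,-0.03],[0,-0.04,0]],[[0.01,0,-0.02],[0,-0.04,0]]]'

```text
clock: 9.62
eef_pos: [0.5659, -0.2242, 0.1418]
tool_rot: [0.999, -0.038, -0.012, 0.0]
force: [5.3, -3.0, -10.9]
grip_width: 0.0098
```

Emit:
play_rows --moves '[[[0.01,0,-0.04],[0,-0.05,0]],[[0.01,0,-0.03],[0,-0.05,0]],[[0.01,0,-0.02],[0,-0.05,0]]]'

```text
clock: 9.87
eef_pos: [0.5669, -0.2242, 0.1447]
tool_rot: [0.999, -0.038, -0.02, 0.0]
force: [4.4, -2.3, -8.5]
grip_width: 0.0098
```

Emit:
play_rows --moves '[[[0.02,0,-0.06],[0,-0.1,0]],[[0.02,0,-0.05],[0,-0.1,0]],[[0.02,0,-0.05],[0,-0.1,0]],[[0.01,0,-0.04],[0,-0.08,0]]]'

```text
clock: 10.2
eef_pos: [0.5687, -0.2244, 0.1504]
tool_rot: [0.998, -0.038, -0.04, -0.001]
force: [4.8, -2.0, -7.3]
grip_width: 0.0097
```

Run:
```python
from plan import *
snap("f")
s=monitor.sense();print(s["clock"],s["eef_pos"],s["force"],s["grip_width"])
im=cv2.imread("pics/f_side.png"); A=cv2.resize(im[200:320,260:400],None,fx=4,fy=4,interpolation=cv2.INTER_CUBIC)
cv2.imwrite("pics/f_c.png",A)
```

```text
10.3 [ 0.56876053 -0.22435707  0.15059661] [ 4.8701775  -3.03728769 -8.11691856] 0.009517075457970285
```

View pics/f_c.png

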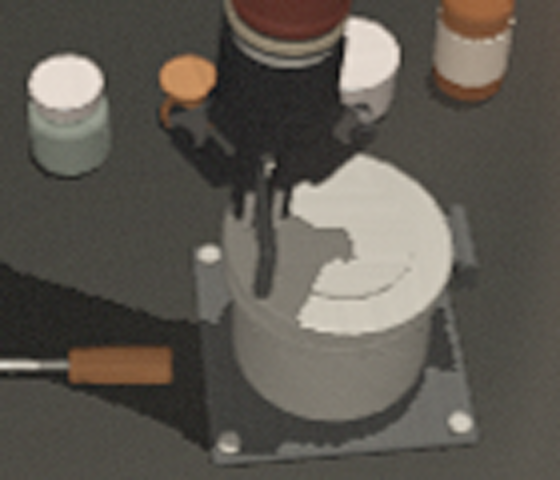

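Emit:
play_rows --moves '[[[0.01,0,-0.05],[0,-0.1,0]],[[0.01,0,-0.05],[0,-0.1,0]],[[0.01,0,-0.05],[0,-0.1,0]],[[0.01,0,-0.05],[0,-0.1,0]],[[0.01,0,-0.05],[0,-0.1,0]]]'

```text
clock: 10.72
eef_pos: [0.571, -0.2245, 0.1569]
tool_rot: [0.997, -0.038, -0.065, -0.002]
force: [4.7, -2.9, -8.6]
grip_width: 0.0097
```

Emit:
play_rows --moves '[[[0.01,0,-0.05],[0,-0.1,0]],[[0.01,0,-0.05],[0,-0.1,0]],[[0.01,0,-0.05],[0,-0.1,0]],[[0.01,0,-0.04],[0,-0.1,0]],[[0,0,0],[0,0,0]]]'

```text
clock: 11.13
eef_pos: [0.5727, -0.2247, 0.1615]
tool_rot: [0.996, -0.038, -0.086, -0.003]
force: [5.3, -2.5, -5.8]
grip_width: 0.0095
```

Run:
```python
from plan import *
snap("g")
s=monitor.sense();print(s["clock"],s["eef_pos"],s["force"],s["grip_width"])
R0=Ro.from_quat(s["tool_rot"]).as_matrix(); g=s["eef_pos"]-R0[:,2]*.019; print(R0.round(3),"grasp",g, g-[.5650,-.2241,.1571])
for q in ["lid_handle","lid_lip","lid_hinge","door_edge"]:
  o={n:models.pinpoint(n,q) for n in ("side","top")}
  print(q,[(n,x[0]["centre"],round(x[0]["score"],2)) for n,x in o.items() if x])
yaw=-.081; x=np.array([np.cos(yaw),np.sin(yaw),0]);y=np.array([-x[1],x[0],0]); c=np.array([.617,-.2295,0])
h=c+.085*x+[0,0,.104]
for th in (0,.1,.15,.19,.23):
  cs,sn=np.cos(th),np.sin(th)
  f=lambda a,b,yy:h-x*(a*cs-b*sn)+y*yy+np.array([0,0,b*cs+a*sn])
  print(th,"lip rise",(f(.161,.006,0)[2]-.110).round(4),"handle near end px(crop)",(4*(proj("side",f(.14,.052,-.042))-[260,200])).round(0),"lip",proj("side",f(.161,.006,0)).round(1),"handle",proj("side",f(.14,.052,0)).round(1))
im=cv2.imread("pics/g_side.png"); A=cv2.resize(im[200:320,260:400],None,fx=4,fy=4,interpolation=cv2.INTER_CUBIC)
cv2.imwrite("pics/g_c.png",A)
```

```text
11.2333 [ 0.57273872 -0.2246315   0.16149057] [ 5.83294703 -2.48218711 -7.2720407 ] 0.009239913824954076
[[ 0.982 -0.076 -0.171]
 [-0.076 -0.997  0.012]
 [-0.171  0.001 -0.985]] grasp [ 0.57597998 -0.22485874  0.18021069] [ 0.01097998 -0.00075874  0.02311069]
lid_handle [('side', [325.5, 249.5], 0.72)]
lid_lip [('side', [319.3, 257.7], 0.71)]
lid_hinge [('side', [372.9, 259.8], 0.95), ('top', [392.9, 175.8], 0.65)]
door_edge [('side', [287.7, 292.2], 0.59), ('top', [235.6, 201.9], 0.75)]
0 lip rise 0.0 handle near end px(crop) [258. 262.] lip [315.1 263.8] handle [323.1 252.3]
0.1 lip rise 0.016 handle near end px(crop) [268. 248.] lip [315.6 260. ] handle [325.4 248.8]
0.15 lip rise 0.024 handle near end px(crop) [274. 241.] lip [316.  258.1] handle [326.8 247. ]
0.19 lip rise 0.0303 handle near end px(crop) [279. 235.] lip [316.5 256.5] handle [328.  245.7]
0.23 lip rise 0.0365 handle near end px(crop) [284. 230.] lip [317.1 255. ] handle [329.3 244.3]
```

View pics/g_c.png

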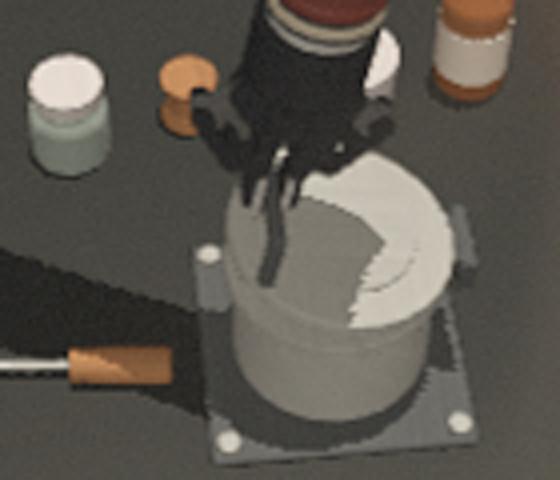

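Emit:
play_rows --moves '[[[0.01,0,-0.05],[0,-0.1,0]],[[0.01,0,-0.05],[0,-0.1,0]],[[0,0,0],[0,0,0]],[[0,0,0],[0,0,0]]]'

```text
clock: 11.97
eef_pos: [0.5738, -0.2247, 0.1639]
tool_rot: [0.995, -0.038, -0.096, -0.003]
force: [5.1, -2.2, -5.9]
grip_width: 0.0097
```

Emit:
play_rows --moves '[[[0,0,0],[0,0,0]],[[0,0,0],[0,0,0]],[[0,0,0],[0,0,0]],[[0,0,0],[0,0,0]],[[0,0,0],[0,0,0]]]'

```text
clock: 12.38
eef_pos: [0.5738, -0.2247, 0.1639]
tool_rot: [0.995, -0.038, -0.096, -0.003]
force: [4.9, -2.3, -7.1]
grip_width: 0.0094
```

Run:
```python
from plan import *
snap("h")
s=monitor.sense();print(s["clock"],s["eef_pos"],s["force"],s["grip_width"])
R0=Ro.from_quat(s["tool_rot"]).as_matrix(); g=s["eef_pos"]-R0[:,2]*.019; d=g-[.5650,-.2241,.1571]; print(d)
from scipy.optimize import brentq
th=brentq(lambda t:.14*np.sin(t)-.052*(1-np.cos(t))-d[2],0,.6); print(th,"lip",.161*np.sin(th)-.006*(1-np.cos(th)), "dx exp",.052*np.sin(th)+.14*(1-np.cos(th)))
```

```text
12.4833 [ 0.57374356 -0.22471372  0.16385914] [ 4.44712749 -1.89937508 -7.27484527] 0.009604588445733898
[ 0.01236632 -0.00087025  0.0254088 ]
0.18925081149065137 lip 0.03018069755904459 dx exp 0.012282039999498801
```

View pics/h_side.png

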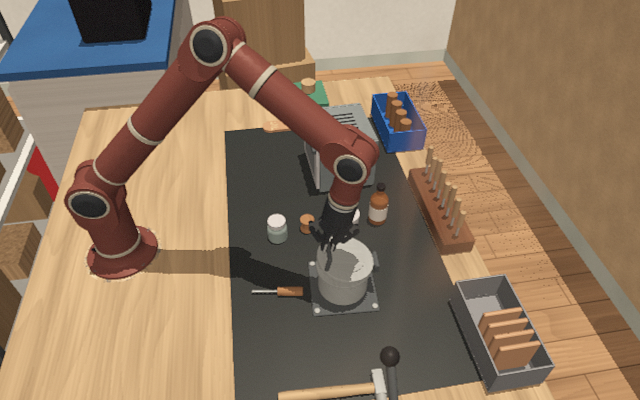

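Run:
```python
from h import *
print(bot.close_job())
s=monitor.sense();print(s["clock"],s["eef_pos"],s["grip_width"])
```

```text
the job is handed in; nothing more can be done
None
the job is handed in; nothing more can be done
```

I shut the cabinet door first, then broke the pot lid free by its handle. I handed the job in at about 12.5 s with the gripper still holding the lid ajar.

**Door:** I pushed its rail with the closed fingers until the tool stopped dead at x ≈ 0.580 m under about 27–29 N. A picture taken after backing off showed the door flush with the cabinet front. I did not measure the door again at the end. The arm partly hid it in the last side picture, and the network's last side-view hit on the door edge was false: it landed on the awl.

**Lid:** I lifted it in small steps. The upward pull read about 11 N at most at the end of a step, a little under the 12–17 N given for breaking the seal. There was no sudden jump. At the last check:
- **Lip height:** the handle had risen 25.4 mm and moved 12.4 mm towards the hinge. That puts the lid at about 0.19 rad and the lip at about 30 mm.
- **Steadiness:** position stayed the same to 0.1 mm over the last 0.5 s. The grip width was steady at about 9.6 mm, and the wrist carried about 7 N.
- **Disagreement:** before the last small lift, when the lip should have been about 27 mm up, the network's side-view lid points were a few pixels off and suggested slightly less. The handle's movement in the pictures matched the arm's reading.

**Other things:** the jar, spool, tin, bottle, awl and hammer look undisturbed in the pictures.

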